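Roll the hot-pot panel's tile slats flush

TASK

The five stick-on ceramic slats of the hot-pot panel still stand a little proud of their steel frame. Take the spring-handled roller from its wooden rest by its bar and roll it slowly from one end of the panel to the other, leaning on it steadily but never hard, until every slat is flush with the frame; do not press the slats with the fingers. Then stand the roller upright on its rest again, as it was, and let go; leave the cakes, the bowl and the plate where they are.

Things in the scene. Friction and masses are not known exactly. Their poses are not given: they have to be found in the camera images.
- panel: Hot-pot panel fixed to the worktop: steel frame 144 mm (its x) by 206 mm (its y), rim 20 mm high, 11 to 12 mm wide, round five white ceramic slats side by side along y. Origin: centre of its underside, z up. Slats: 120 mm along x, 35 mm along y, 36 mm apart: slat1 at y = -72 mm, slat3 at 0, slat5 at +72 mm. They may crack above 45 N.
- slat1 (a joint): How far slat 1 is pressed down, m: 0 = its top 5 mm above the rim (25 mm over the worktop), 0.005 = flush with the rim (20 mm), its stop. Starts at 0 to 0.0015. It sits on a tacky bed: sinks under more than about 5 N, stays where it is left.
- slat2 (a joint): How far slat 2 is pressed down, m: 0 = its top 5 mm above the rim (25 mm over the worktop), 0.005 = flush with the rim (20 mm), its stop. Starts at 0 to 0.0015. It sits on a tacky bed: sinks under more than about 5 N, stays where it is left.
- slat3 (a joint): How far slat 3 is pressed down, m: 0 = its top 5 mm above the rim (25 mm over the worktop), 0.005 = flush with the rim (20 mm), its stop. Starts at 0 to 0.0015. It sits on a tacky bed: sinks under more than about 5 N, stays where it is left.
- slat4 (a joint): How far slat 4 is pressed down, m: 0 = its top 5 mm above the rim (25 mm over the worktop), 0.005 = flush with the rim (20 mm), its stop. Starts at 0 to 0.0015. It sits on a tacky bed: sinks under more than about 5 N, stays where it is left.
- slat5 (a joint): How far slat 5 is pressed down, m: 0 = its top 5 mm above the rim (25 mm over the worktop), 0.005 = flush with the rim (20 mm), its stop. Starts at 0 to 0.0015. It sits on a tacky bed: sinks under more than about 5 N, stays where it is left.
- rest: Wooden rest fixed to the worktop, 170 mm (its x) by 80 mm (its y). Origin: centre of its underside, z up. Two ledges, 24 mm wide, centred at x = -63 and +63 mm, tops 22 mm up, carry the feet of the roller's cheeks; the roller hangs free between (gap 102 mm), axle along x, 32 mm above the worktop. Lips 6 mm high at the ledges' ends leave 70 mm along y for the 40 mm feet.
- roller_grip (a point): Centre of the roller's wooden handle bar, 90 mm long (its x, along the axle), 24 mm thick (its y, the rolling direction), 30 mm high: grip it from above across its thickness. 78 mm above the axle, 102 mm above the roller's lowest line, with the spring free. z: up along the tool. A crossbar's top is 40 mm below it (26 mm with the spring fully pressed). Tool 0.42 kg in all.
- roller_axle (a point): Centre of the black rubber roller, 48 mm in diameter, 90 mm long along its x (the axle); it turns freely and stands in the rest at the start. Outside it two aluminium cheeks, 8 mm thick, 40 mm wide, stand 52 to 60 mm from the centre along x; their feet are 10 mm below the axle (14 mm above the roller's lowest line). z: up along the tool.
- handle (a joint): How far the sprung handle bar is pressed down towards the roller, m: 0 = free, 0.014 = stop. The spring gives about 5 N at first, 0.8 N more per mm (about 10 N at 7 mm, 16 N at 14 mm); the slats also carry 3 N of roller and frame. About half pressed rolls the slats down well.
- wheel (a joint): Turning angle of the rubber roller about its axle, rad; it grows without limit either way.
- cake_a_mid (a point): Cupcake in a red baking cup, 70 mm wide and 60 mm high, point half-way up. Bystander.
- cake_b_mid (a point): Cupcake in a green baking cup, 70 mm wide and 60 mm high, point half-way up. Bystander.
- bowl_mid (a point): Glass bowl, 150 mm wide and 70 mm high, point on its axis half-way up. Bystander.
- plate_mid (a point): White plate, 170 mm wide and 18 mm high, point on its axis half-way up. Bystander.
Not all that is in view belongs to the job. Several things look just like the rest: the one meant starts farthest from the robot's base.

How it is judged (in metres and radians):
On the way, in this order (a step that is already met when the one before it is completed fails the run):
1. the roller is rolled over the panel under load (turning, more than 5 N on the panel) for 0.4 s (contact force between wheel and panel above 5 N and (velocity of joint wheel above 0.3 rad/s or velocity of joint wheel below -0.3 rad/s)), for 0.4 s.
2. all five slats are down, flush with the frame to within 1.5 mm, while the roller is still rolling over the panel under load (all of step 1 and value of joint each of slat1, slat2, slat3, slat4, slat5 above 0.0035 m), for 0.1 s.
At the end, for the whole second after the job is handed in: All five slats are pressed to within 1.5 mm of flush with the frame (joint above 0.0035), and the roller stands upright (tilt under 0.15 rad) on the rest's ledges, its axle within 12 mm of the rest's middle along the rest's x, within 22 mm along its y, and 28 to 37 mm above the worktop (value of joint each of slat1, slat2, slat3, slat4, slat5 above 0.0035 m and x of roller_axle in the frame of rest between -0.012 and 0.012 m and y of roller_axle in the frame of rest between -0.022 and 0.022 m and z of roller_axle in the frame of rest between 0.028 and 0.037 m and angle between roller_axle's own z axis and vertical below 0.15 rad); the robot touches nothing.
It fails at once if a slat or the frame is pressed with more than 45 N (contact force between panel and anything else above 45 N).
It fails at once if the fingers or the arm press on the panel (contact force between any of the fingers, the arm and panel above 2 N).
It fails at once if a cake, the bowl or the plate is moved by more than 30 mm (distance of any of cake_a_mid, cake_b_mid, bowl_mid, plate_mid from where it was at the start of the episode above 0.03 m).
It also fails if it takes over 51 s, if anything falls off the work surface, if the arm or the gripper's body presses on something with over 40 N, if the wrist force passes 120 N, or if a joint passes its speed limit or range.

ROBOT

A 6-joint arm with a two-finger parallel gripper is mounted at the origin on the work surface. World frame = base frame: x ahead of the robot, y to its left, z up, the work surface at z = 0. Lengths are in mm, angles in rad, forces in N, time in s.
With the tool pointing down it reaches from about 400 to 825 mm from the base axis. Payload 7 kg.
Tool frame: the origin (TCP) lies at the very end of the fingers, on their centre line; the grasp point (between the pads) lies 19 mm behind it; z points along the fingers, y is the line along which they close (so a half turn about z gives the same grasp; the last joint's range is limited). The gripper opens to 88 mm and grips with 3 to 60 N. Pads are 19 mm wide; open, the fingers measure 130 mm over their backs; the gripper's body (78 mm by 193 mm) begins 47 mm behind the grasp point.
Start: joints at [-0.947, 0.359, 0.012, 0, -1.224, -0.288], TCP at [222.402, -637.285, 195.361] pointing down, gripper open.
Joint ranges: [-3.07, 3.07], [-1.43, 2.12], [-1.02, 1.25], [-3.03, 1.67], [-3.05, -0], [-3.03, 3.03]. Speed limits (rad/s): [2.39, 2.39, 3.01, 3.14, 3.14, 3.14].

INTERFACE

Orientations are given as a unit quaternion [x, y, z, w].
In Python, from plant import bot gives the robot as it stands. Calls block until the motion is done:
- bot.move_ptp(position, orientation): joint-space move of the TCP to a pose.
- bot.line_to(position, velocity=150, ori=None): straight line of the TCP; ori=None keeps the orientation; velocity is the mean speed in mm/s.
- bot.move_joints(angles): joint-space move.
- bot.move_gripper(opening, force=None): finger opening in mm; force is the grip in N (None keeps the last); returns when the fingers have stopped.
- bot.pause(seconds).
- bot.solve_ik(position, orientation): joint angles nearest the present ones, or None.
- bot.read_state(): the state.
- bot.camera(name): name is "scene" or "top" or "wrist"; returns the picture (400x640x3 uint8, red, green, blue); there is no depth.
- bot.get_calibration(name): a dict with "fx", "fy", "cx", "cy" (pixels), "view" (4x4, takes a point from world to camera coordinates); the wrist camera has in their place "T_tool_cam" (4x4, takes a point from camera to tool coordinates, whose origin is the TCP and whose axes are the flange's). Camera axes: x right, y up, looking along -z (the intrinsics and any distortion apply to the point x, -y, -z); pixel columns grow to the right and rows downward; lengths in mm; the calibration is good to about 2 mm. A picture is of the moment at which its call begins: read the wrist's pose just before it. get_calibration takes no time and is no camera call.
A pose or a line that the arm cannot do raises bot.Unreachable and nothing moves.
- bot.close_job(): hands the job in; it is judged then, once.
The state is a dict: "t": time; "joint_pos": joint angles; "qvel": joint speeds; "tau": joint torques, N m; "tcp_pos": TCP position; "eef_rot": TCP orientation; "contact_force": force on the tool from outside, world axes, zero at the start; "moment": the same for the moment, N m; "width": finger opening in mm; "finger_force": force on a finger pad.
Only numpy, scipy, OpenCV 4.12 (cv2) and the standard library are available. Lean on these libraries where they do the work, as an engineer would, in place of code of your own. Each camera call takes 0.05 s, during which the arm holds its last target. There are 200 camera calls.

## Working session

There is one attempt and no reset: what is moved stays moved. The work goes in short steps, each a Python script; the robot and the scene stay as the last script left them, time stands still between calls to the robot, and variables do not carry over. Pictures are saved under pics/ and viewed, at most 10 in all, crops included, and the job is handed in when it is done.

```bash
mkdir -p pics; ls
python3 - <<'E'
from plant import bot
import cv2
for n in("scene","top"):
    im=bot.camera(n); cv2.imwrite(f"pics/{n}0.png",im[:,:,::-1])
    c=bot.get_calibration(n); print(n,c)
print(bot.get_calibration("wrist"))
s=bot.read_state(); print(s['t'],s['eef_rot'],s['contact_force'])
E
```

```text
pics
scene {'fx': 378.27838563128813, 'fy': 378.27838563128813, 'cx': 323.76141315167644, 'cy': 197.0892341244857, 'view': array([[ 7.68166116e-01,  6.40173983e-01,  9.90402460e-03,
        -3.55877152e+02],
       [-4.31877708e-01,  5.06680735e-01,  7.46161027e-01,
         1.46731938e+02],
       [ 4.72654698e-01, -5.77452946e-01,  6.65691845e-01,
        -1.36774375e+03],
       [ 0.00000000e+00,  0.00000000e+00,  0.00000000e+00,
         1.00000000e+00]])}
top {'fx': 406.4145022896389, 'fy': 406.4145022896389, 'cx': 321.01576925671594, 'cy': 199.32523256658368, 'view': array([[-1.49798412e-03, -9.99961518e-01,  8.64394207e-03,
        -1.83393120e+01],
       [ 9.94842208e-01, -6.13502524e-04,  1.01432761e-01,
        -5.08194189e+02],
       [-1.01423555e-01,  8.75130308e-03,  9.94804844e-01,
        -1.09509424e+03],
       [ 0.00000000e+00,  0.00000000e+00,  0.00000000e+00,
         1.00000000e+00]])}
{'fx': 278.10080511304153, 'fy': 278.10080511304153, 'cx': 318.872901223792, 'cy': 203.9572227006724, 'T_tool_cam': array([[-1.34921103e-04,  9.55607515e-01,  2.94642594e-01,
         8.11663297e+01],
       [ 9.99999492e-01, -1.65420581e-04,  9.94418968e-04,
        -8.31053224e-02],
       [ 9.99014188e-04,  2.94642579e-01, -9.55607007e-01,
        -1.88304604e+02],
       [ 0.00000000e+00,  0.00000000e+00,  0.00000000e+00,
         1.00000000e+00]])}
0.1 [-1.67062823e-01  9.85945981e-01  7.07845388e-04 -1.85248156e-04] [ 0.20898444 -0.28597011  0.12429363]
```

View pics/scene0.png

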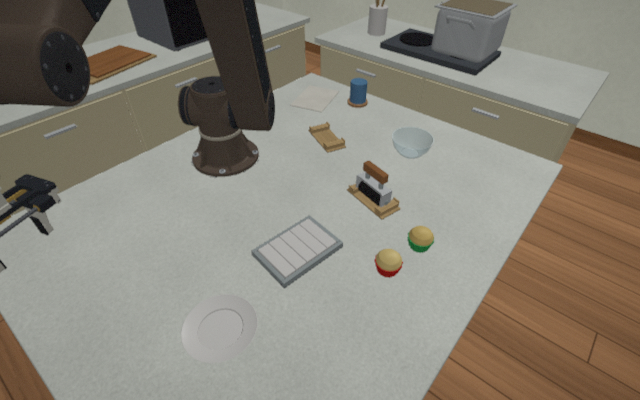

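View pics/top0.png

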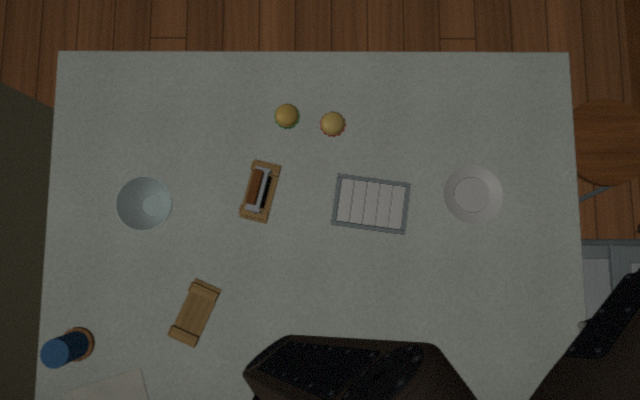

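The scene picture shows two wooden rests. In the top view, A is at (261,191) with the roller standing in it, and B is empty at (195,312). The panel is at (371,204), the cakes at (287,116) and (332,124), the bowl at (145,203) and the plate at (473,194). A fits because it is farther from the base and holds the roller. I'll confirm that in a crop and measure.

```bash
cat > h.py <<'E'
import numpy as np, cv2
from plant import bot
def ray(n,uv):
    c=bot.get_calibration(n); V=c["view"]; R=V[:3,:3]; o=-R.T@V[:3,3]
    d=R.T@np.array([(uv[0]-c["cx"])/c["fx"],-(uv[1]-c["cy"])/c["fy"],-1.])
    return o,d
def onz(n,uv,z):
    o,d=ray(n,uv); return o+d*(z-o[2])/d[2]
def rect(n,mask,z):
    cs,_=cv2.findContours(mask.astype(np.uint8),cv2.RETR_EXTERNAL,cv2.CHAIN_APPROX_NONE)
    c=max(cs,key=cv2.contourArea)[:,0]
    P=np.array([onz(n,p,z)[:2] for p in c],np.float32)
    return cv2.minAreaRect(P), c.mean(0)
E
python3 - <<'E'
from h import *
im=cv2.imread("pics/top0.png"); hsv=cv2.cvtColor(im,cv2.COLOR_BGR2HSV); H,S,V=cv2.split(hsv)
def win(m,x0,y0,x1,y1):
    k=np.zeros_like(m,bool); k[y0:y1,x0:x1]=1; return m&k
wood=(S>70)&(H<25)
A=win((S>70)|(V<80),225,150,300,235)
print("A",rect("top",A,22)); print("B",rect("top",win(wood,150,265,235,355),22))
print("bg",hsv[150,350],"frame",hsv[228,350],"slat",hsv[204,371],"bar",hsv[190,253],"rest",hsv[165,268],hsv[217,250])
fr=win((V<hsv[150,350][2]-25),322,165,420,242)
print("panel",rect("top",fr,20))
red=win((H<12)&(S>90),225,150,300,235); print("bar",rect("top",red,125))
cv2.imwrite("pics/crop.png",np.hstack([cv2.resize(im[150:240,225:425],None,fx=3,fy=3,interpolation=2),np.zeros((270,10,3),np.uint8)])) 
vis=im.copy(); vis[A]=(255,0,255); vis[red]=(0,255,0); vis[fr]=(255,255,0)
cv2.imwrite("pics/crop2.png",np.vstack([cv2.resize(im[150:240,225:425],None,fx=3,fy=3,interpolation=2),cv2.resize(vis[150:240,225:425],None,fx=3,fy=3,interpolation=2)]))
E
```

```text
A (((532.9493408203125, 151.91033935546875), (82.2292251586914, 165.87973022460938), 75.82202911376953), array([259.78527607, 190.79141104]))
B (((204.94232177734375, 323.482666015625), (82.33549499511719, 166.38357543945312), 66.22244262695312), array([193.92168675, 312.3373494 ]))
bg [ 38   9 108] frame [ 35  15 105] slat [ 20  13 114] bar [ 14 163  69] rest [ 18 123  87] [ 16 121  82]
panel (((497.0179443359375, -156.27621459960938), (204.84544372558594, 144.82247924804688), 81.95756530761719), array([367.97122302, 205.3381295 ]))
bar (((481.34942626953125, 127.40884399414062), (0.0, 0.0), 0.0), array([263., 206.]))
```

View pics/crop2.png

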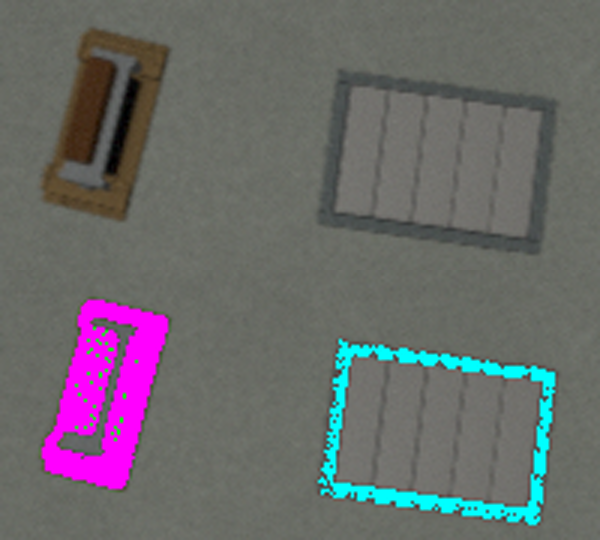

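The crop confirms the choice: rest A at about (261,191) holds the roller and is the farther one (554 mm against 383 mm). The panel frame is outlined cleanly. I'll move above the roller and look with the wrist camera.

```bash
cat >> h.py <<'E'
from scipy.spatial.transform import Rotation as Ro
def ori(phi):
    y=np.array([np.cos(phi),np.sin(phi),0]); z=np.array([0,0,-1.]); return Ro.from_matrix(np.c_[np.cross(y,z),y,z]).as_quat()
def wray(st,uv):
    c=bot.get_calibration("wrist"); T=c["T_tool_cam"]; R=Ro.from_quat(st["eef_rot"]).as_matrix()
    d=R@T[:3,:3]@np.array([(uv[0]-c["cx"])/c["fx"],-(uv[1]-c["cy"])/c["fy"],-1.])
    return R@T[:3,3]+st["tcp_pos"],d
def wonz(st,uv,z):
    o,d=wray(st,uv); return o+d*(z-o[2])/d[2]
PHI=np.radians(75.8); PHP=np.radians(82)
E
python3 - <<'E'
from h import *
b=onz("top",(254.3,186.7),125); print(b)
o=ori(PHI)
for k in (PHI,PHI+np.pi,PHP,PHP+np.pi): print(k,bot.solve_ik(b[:2].tolist()+[230],ori(k)), bot.solve_ik([487,-230,100],ori(k)))
bot.move_ptp([b[0],b[1],220],o)
st=bot.read_state(); im=bot.camera("wrist"); cv2.imwrite("pics/w0.png",im[:,:,::-1])
print(st["t"],st["tcp_pos"],st["eef_rot"]); np.save("w0.npy",np.r_[st["tcp_pos"],st["eef_rot"]])
E
```

```text
[530.12694544 149.91806804 125.        ]
1.3229595730117016 [ 0.63119329  0.13308806 -0.20973755  0.         -1.22797072 -2.44982637] [-0.07711236  0.21997522 -0.41949337  0.         -0.93132774 -1.74152072]
4.464552226601494 [ 0.63119329  0.13308806 -0.20973755  0.         -1.22797072  0.69176629] [-0.07711236  0.21997522 -0.41949337  0.         -0.93132774  1.40007193]
1.4311699866353502 [ 0.63119329  0.13308806 -0.20973755  0.         -1.22797072 -2.34161595] [-0.07711236  0.21997522 -0.41949337  0.         -0.93132774 -1.63331031]
4.572762640225143 [ 0.63119329  0.13308806 -0.20973755  0.         -1.22797072  0.7999767 ] [-0.07711236  0.21997522 -0.41949337  0.         -0.93132774  1.50828235]
3.0667 [530.27179966 149.40084842 219.94298043] [ 1.23957483e-01  9.92287527e-01 -6.57197357e-05 -4.31196437e-05]
```

View pics/w0.png

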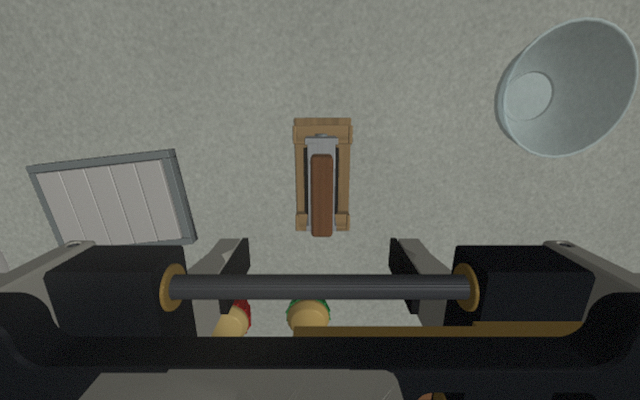

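The wrist picture shows the bar at about (321,195), its top face spanning columns 311–333 and rows 154–236. The rest spans rows 118–231, and the panel is at left, columns 30–195.

Run:
```python
from h import *
im=cv2.imread("pics/w0.png"); H,S,V=cv2.split(cv2.cvtColor(im,cv2.COLOR_BGR2HSV))
w=np.load("w0.npy"); st=dict(tcp_pos=w[:3],eef_rot=w[3:])
print([ (H[r,321],S[r,321],V[r,321]) for r in (160,185,210,225,233)], (H[222,301],S[222,301],V[222,301]))
k=np.zeros_like(V,bool);k[145:245,303:340]=1
def R(mask,z):
    cs,_=cv2.findContours(mask.astype(np.uint8),0,cv2.CHAIN_APPROX_NONE);c=max(cs,key=cv2.contourArea)[:,0]
    print(c.min(0),c.max(0)); return cv2.minAreaRect(np.array([wonz(st,p,z)[:2] for p in c],np.float32))
print("bar",R(k&(H<13)&(S>120),125))
k2=np.zeros_like(V,bool);k2[105:245,285:360]=1
print("rest",R(k2&(S>70),22))
k3=np.zeros_like(V,bool);k3[140:250,20:205]=1
for uv in ((31,167),(174,151),(194,241)): print("panel corner",wonz(st,uv,20)[:2])
print("px of TCP axis at z125, rays at row:",[wonz(st,(321,r),125)[:2].round(1) for r in (154,195,215,236)])
```

```text
[(np.uint8(14), np.uint8(116), np.uint8(92)), (np.uint8(13), np.uint8(127), np.uint8(90)), (np.uint8(13), np.uint8(120), np.uint8(91)), (np.uint8(11), np.uint8(127), np.uint8(92)), (np.uint8(14), np.uint8(127), np.uint8(90))] (np.uint8(17), np.uint8(96), np.uint8(114))
[327 225] [331 230]
bar ((565.572021484375, 151.22682189941406), (3.7404918670654297, 6.4462504386901855), 63.16643524169922)
[293 118] [352 230]
rest ((530.328857421875, 153.20590209960938), (79.77124786376953, 160.33045959472656), 75.88221740722656)
panel corner [ 415.67596791 -240.4009881 ]
panel corner [444.46423184 -36.49995549]
panel corner [578.3669583 -60.5603379]
px of TCP axis at z125, rays at row: [array([485.7, 161.9]), array([527.4, 151.4]), array([549.1, 146. ]), array([572.9, 140. ])]
```

Run:
```python
from h import *
def P(m):
    s=bot.read_state(); print(m,round(s["t"],2),s["tcp_pos"].round(2),np.round(s["contact_force"],1),np.round(s["width"],2),np.round(s["finger_force"],1))
o=ori(PHI)
bot.line_to([530,150.5,130],200,o); bot.line_to([530,150.5,92],80); P("down")
bot.move_gripper(20,50); P("grip"); np.save("g.npy",np.r_[bot.read_state()["tcp_pos"]])
bot.line_to([530,150.5,100],40); P("up8"); bot.line_to([530,150.5,150],120); P("up")
u=np.array([np.cos(PHP),np.sin(PHP)]); c=np.array([497,-154.])
bot.line_to([*(c+u*74),150],200,ori(PHP)); P("over")
s=bot.read_state(); im=bot.camera("wrist"); cv2.imwrite("pics/w1.png",im[:,:,::-1]); cv2.imwrite("pics/s1.png",bot.camera("scene")[120:320,220:460,::-1].repeat(2,0).repeat(2,1))
```

```text
down 4.34 [530.36 150.64  92.41] [-0.6  0.1  1.5] 87.47 0.0
grip 5.45 [530.06 150.64  92.03] [ 0.1  1.2 -0.3] 21.57 50.0
up8 5.8 [529.89 150.44 100.04] [ 1.1  0.3 -3.7] 21.82 50.0
up 6.37 [529.49 150.39 149.44] [ 0.2  0.6 -4.2] 21.39 50.0
over 7.67 [507.35 -80.27 149.87] [-0.1  0.2 -3.4] 21.79 50.0
```

View pics/w1.png

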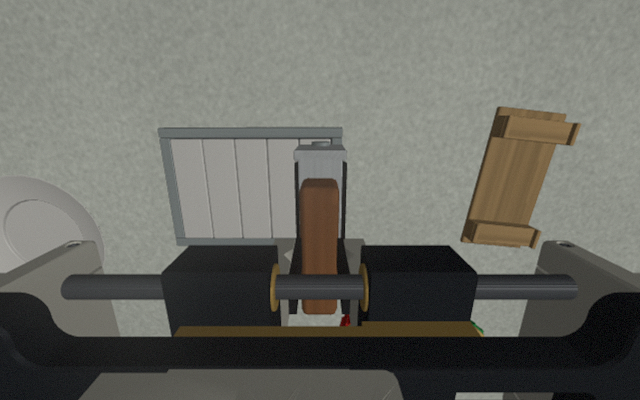

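View pics/s1.png

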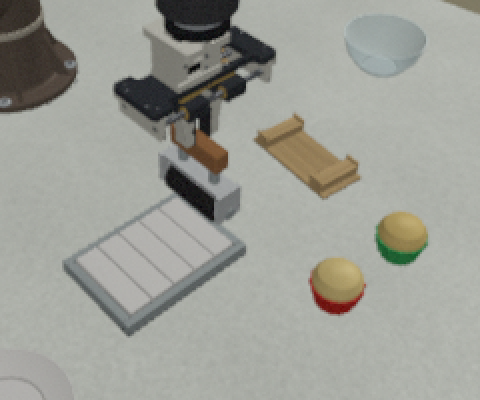

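The wrist view shows the bar held squarely at columns 303–338, parallel to the slats and over slat 5 (columns 300–340). The scene crop shows the roller hanging upright over the panel's rest-side end. Next I'll press and roll there and back.

Run:
```python
from h import *
def P(m):
    s=bot.read_state(); print(m,round(s["t"],2),s["tcp_pos"].round(2),np.round(s["contact_force"],1),np.round(s["width"],2))
u=np.array([np.cos(PHP),np.sin(PHP)]); c=np.array([497,-154.])
q=lambda s,z:[*(c+u*s),z]
bot.line_to(q(74,111),120); P("above")
bot.line_to(q(74,97),25); P("pressed")
for s in (40,4,-32,-74): bot.line_to(q(s,97),28); P(s)
for s in (0,74): bot.line_to(q(s,96.5),32); P(s)
```

```text
above 8.25 [507.42 -80.56 111.11] [ 0.5  0.5 -3.2] 21.64
pressed 8.96 [508.37 -80.83  98.22] [-1.3  0.6  8.9] 21.66
40 10.32 [ 503.81 -114.7    98.38] [-1.1  1.   8.2] 22.12
4 11.76 [ 498.91 -150.43   98.43] [-1.1  0.5  7.4] 21.96
-32 13.19 [ 494.05 -186.21   98.5 ] [-1.4 -0.   8.5] 21.76
-74 14.84 [ 488.33 -227.94   98.58] [-1.8  0.2  8.3] 21.93
0 17.31 [ 498.57 -154.41   98.03] [-1.4  0.1  8.4] 21.94
74 19.77 [508.91 -80.84  98.03] [-1.8  0.6  8.8] 21.51
```

Run:
```python
from h import *
def P(m):
    s=bot.read_state(); print(m,round(s["t"],2),s["tcp_pos"].round(2),np.round(s["contact_force"],1),np.round(s["width"],2))
u=np.array([np.cos(PHP),np.sin(PHP)]); c=np.array([497,-154.])
bot.line_to([*(c+u*74),150],100); P("up")
cv2.imwrite("pics/s2.png",bot.camera("scene")[120:320,220:460,::-1].repeat(2,0).repeat(2,1))
bot.line_to([530,150.5,150],200,ori(PHI)); bot.line_to([530,150.5,105],80); P("hover")
bot.line_to([530,150.5,92],25); bot.pause(.2); P("down")
cv2.imwrite("pics/w2.png",bot.camera("wrist")[:,:,::-1])
```

```text
up 20.45 [506.65 -80.66 149.12] [-0.5 -0.5 -4.8] 21.4
hover 22.52 [530.37 150.52 105.32] [ 1.1  0.7 -4.1] 21.66
down 23.38 [529.98 150.49  92.05] [-0.1  0.8 -1.4] 21.3
```

View pics/w2.png

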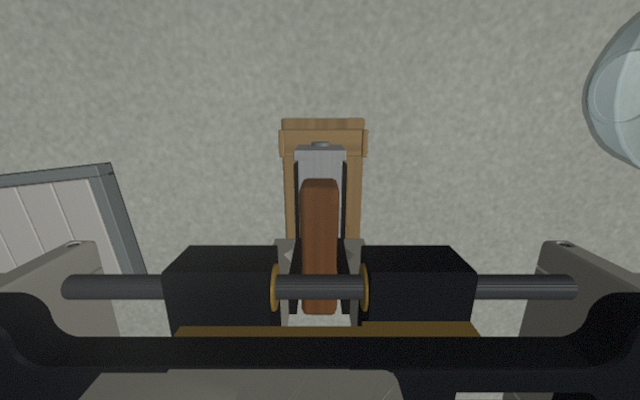

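View pics/s2.png

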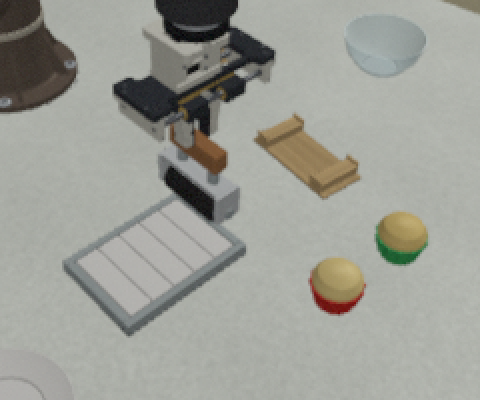

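The wrist view shows the roller between the rest's lips, with the cheek at columns 297–345 inside the ledge at 280–366, and the load has come off the gripper. The scene crop shows the slats level with the frame. I'll release and back off.

Run:
```python
from h import *
bot.line_to([530,150.5,91.3],20); bot.move_gripper(85); bot.line_to([530,150.5,220],100); bot.pause(.3)
s=bot.read_state(); print(s["t"],s["contact_force"],s["tcp_pos"])
a=bot.camera("wrist")[90:250,240:400,::-1].repeat(3,0).repeat(2,1); b=bot.camera("scene")[120:320,240:440,::-1].repeat(2,0).repeat(2,1)
cv2.imwrite("pics/f.png",np.hstack([a[:400],b]))
```

```text
26.5583 [-0.16092294  0.01030294  0.35168792] [529.90619004 150.4484621  219.72593391]
```

View pics/f.png

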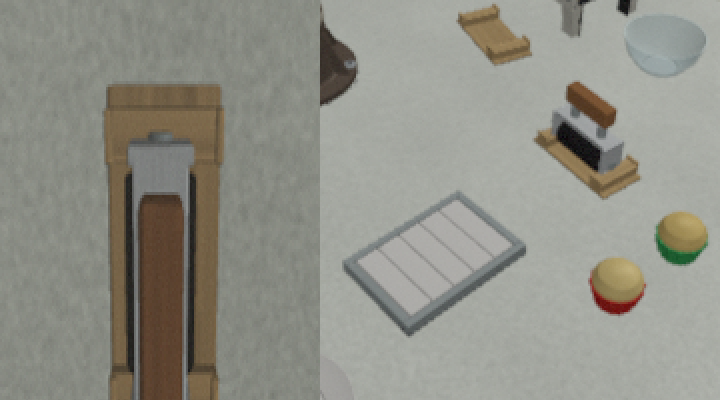

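The roller stands upright and centred in the rest at crop position (160,250) and nothing touches it. The slats look level with the frame, and the cakes and bowl haven't moved.

```bash
python3 -c "
from plant import bot
print(bot.close_job())"
```

```text
the job is handed in; nothing more can be done
None
```

I rolled all five slats down and stood the roller upright on its rest again; the slats looked flush in the last picture, and I handed the job in at about 27 s of the 51 s allowed, but no verdict came back.

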